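# Pack the two lidded dishes into the meal tray

### The arm

A 6-joint arm with a two-finger parallel gripper is mounted at the origin on the work surface. World frame = base frame: x ahead of the robot, y to its left, z up, the work surface at z = 0. Lengths are in m, angles in rad, forces in N, time in s.
With the tool pointing down it reaches from about 0.3 to 1 m from the base axis. Payload 5.1 kg.
Tool frame: the origin (TCP) lies midway between the tips of the shut fingers; the grasp point (between the pads) lies 19 mm behind it; x points along the fingers, y is the direction in which the jaws open and shut, and the axes are right-handed (so a half turn about x gives the same grasp; the last joint's range is limited). The gripper opens to 95 mm and grips with 3 to 60 N. Pads are 20 mm wide; open, the fingers measure 119 mm over their backs; the gripper's body (75 mm by 180 mm) begins 59 mm behind the grasp point.
Start: joints at [1.159, 0.124, 1.65, -0, 1.367, -0.083], TCP at [0.21, 0.615, 0.215] pointing down, gripper open.
Joint ranges: [-2.61, 2.61], [-1.02, 2.33], [0.03, 2.71], [-1.35, 4.49], [0.32, 2.68], [-2.91, 2.91]. Speed limits (rad/s): [2.57, 2.57, 3.14, 3.14, 3.14, 3.14].

### API

Orientations are given as a rotation vector (axis times angle).
In Python, from plant import * gives the robot as it stands.
- The arm moves only by the tool arm_command, never from a script. Its argument "increments" is a list of rows, each an object of numbers: "dx", "dy", "dz": the shift along the world's x, y, z in mm; "twist": the turn about the world's z in degrees. A call has 1 to 8 rows; each row is the pose to reach, as a shift and turn from the pose commanded when the call began; what a row does not reach only later rows make up. A row lasts 1/8 s, in which the tool goes at most 62.5 mm and 10.7 degrees, less where a joint would pass 70% of its speed; a pose out of reach is approached as far as the arm can. A call with a gripper value outside its range is refused whole. "gripper" is the finger opening in mm, from 0 to 95.1, set as the call begins (left out, the last holds). The fingers move at their own pace and stop on an object; "newtons" is the grip in N (left out, the last holds). Time passes only in rows, so rows that repeat a pose let the fingers close. It gives the time, the measured TCP pose, the force and the opening at its end, in the units of the state.
- sense(): the state, without advancing time (a new reading comes with each control period).
- get_image(name): name is "scene" or "top"; returns the picture (480x640x3 uint8, blue, green, red); there is no depth.
- calibration(name): a dict with "camera_matrix" (3x3 intrinsics, pixels), "eye" and "rotation" of the camera in the world. Camera axes: x right, y up, looking along -z (the intrinsics and any distortion apply to the point x, -y, -z); pixel columns grow to the right and rows downward; lengths in m; the calibration is good to about 2 mm. A picture is of the moment at which its call begins. calibration takes no time and is no camera call.
- sign_off(): hands the job in, once; it reports no verdict.
The state is a dict: "clock": time; "joints": joint angles; "joint_vel": joint speeds; "effort": joint torques, N m; "eef_pos": TCP position; "eef_rot": TCP orientation; "contact_force": force on the tool from outside, world axes, zero at the start; "moment": the same for the moment, N m; "opening": finger opening in m.
Only numpy, scipy, OpenCV 4.12 (cv2) and the standard library are available. Lean on these libraries where they do the work, as an engineer would, in place of code of your own. Each camera call takes 0.05 s, during which the arm holds its last target. There are 200 camera calls.

### The job

Pack the meal tray: turn the L-shaped dish so that it lies flat on the tray's floor, and put the one straight dish that fits into the corner the L leaves free, also flat on the floor, so that the two fill the tray. Set them down rather than drop them, lid up, and let go; leave the straight dish that is too long where it is on the table.

Things in the scene. Friction and masses are not known exactly. Their poses are not given: they have to be found in the camera images.
- tray: Rectangular aluminium meal tray, fixed, open above. Floor 210 (its x) by 160 mm (its y), 4 mm thick; sides lean out 25 degrees to a rolled rim 27 mm above the table, about 239 by 189 mm outside. Origin: centre of its underside, on the table; z up.
- l_dish: Flat L-shaped lidded steel dish, 24 mm tall, 0.35 kg. Fills 190 (its x) by 140 mm (its y) but for a 110 x 70 mm notch at the +x +y corner, notch centre (40, 35) mm. Origin: centre of the full 190 x 140 rectangle, on the underside; z up. Black bar handle on the lid, 60 mm along x, middle at (-16, -15) mm, 12 mm thick, to pinch at 40-60 mm above the underside. It fits the tray either of two ways round.
- short_dish: The shorter straight lidded steel dish: 92 (its x) by 54 mm (its y), 24 mm tall, 0.14 kg; fits the free corner with its long side along the tray's. Origin: centre of its underside; z up. Black bar handle over the centre, 44 mm along x, 12 mm thick, to pinch at 40-60 mm above the underside.
- long_dish: The longer straight lidded steel dish: 150 (its x) by 54 mm (its y), 24 mm tall, with a similar 60 mm bar; too long for the free corner, stays on the table. Origin: centre of its underside; z up.
Things that resemble listed ones, but are neither listed nor needed, are in the scene too. What is shaped like the short_dish but brown or pink is not meant.

How it is judged:
At the end, for the whole second after the job is handed in: L dish flat on the tray floor (within 5 mm, 4 deg), centred within 24 mm, long sides within 11 deg; short dish flat on the floor in the notch, its centre -25 to +45 mm from the notch's in the L's x and y, within 20 deg; both still and released; long dish upright, moved under 30 mm (horizontal distance between l_dish and tray below 0.024 m and angle between the x axis of l_dish and the x axis of tray, either way round below 0.2 rad and x of short_dish in the frame of l_dish between 0.015 and 0.085 m and y of short_dish in the frame of l_dish between 0.01 and 0.08 m and angle between the x axis of short_dish and the x axis of tray, either way round below 0.35 rad and z of l_dish in the frame of tray between 0 and 0.009 m and angle between each of l_dish, short_dish, long_dish's own z axis and vertical below 0.07 rad and linear speed of each of l_dish, short_dish below 0.02 m/s and contact force between each of l_dish, short_dish and the fingers below 0.1 N and z of short_dish in the frame of tray between 0 and 0.009 m and distance of long_dish from where it was at the start of the episode below 0.03 m); the robot touches nothing.
It fails at once if the L-shaped dish is dropped (falls free at over 0.9 m/s, about 40 mm) (contact force between l_dish and the fingers below 0.05 N and linear speed of l_dish above 0.9 m/s).
It fails at once if the short dish is dropped (falls free at over 0.9 m/s, about 40 mm) (contact force between short_dish and the fingers below 0.05 N and linear speed of short_dish above 0.9 m/s).
It also fails if it takes over 58 s, if anything falls off the work surface, if the arm or the gripper's body presses on something with over 40 N, if the wrist force passes 120 N, or if a joint passes its speed limit or range.

## Working session

There is one attempt and no reset: what is moved stays moved. The work goes in short steps, Python scripts to look and compute and a tool call to move; the robot and the scene stay as the last step left them, time stands still between calls to the robot, and variables do not carry over. Pictures are saved under pics/ and viewed, about 8 in all and at most 12, crops included, and the job is handed in when it is done.

Besides the shell and the picture viewer there is one more tool, called after "Emit:" as name([rows], argument=value, ...), one row to a line, values as JSON. arm_command: Moves the arm, as the interface text tells. Its arguments: {"type":"object","properties":{"increments":{"type":"array"},"gripper":{"type":"number"},"newtons":{"type":"number"}},"required":["increments"]}

```bash
mkdir -p pics; ls; python3 - <<'E'
from plant import *
import cv2
s=sense();print({k:s[k] for k in('clock','eef_pos','eef_rot','opening','contact_force')})
for n in('top','scene'):
    cv2.imwrite(f'pics/{n}0.png',get_image(n));c=calibration(n);print(n,c)
E
```

```text
pics
{'clock': 0.0, 'eef_pos': array([0.20965777, 0.61458153, 0.21341145]), 'eef_rot': array([ 0.25647415,  1.55586875, -0.2596184 ]), 'opening': 0.09501851869995145, 'contact_force': array([-0.08475361, -0.64442218, -0.63351354])}
top {'camera_matrix': array([[614.80701281,   0.        , 327.22805078],
       [  0.        , 614.80701281, 238.80981178],
       [  0.        ,   0.        ,   1.        ]]), 'eye': array([0.44975696, 0.05142435, 1.33055129]), 'rotation': array([ 0.0280866 , -0.04558675, -1.59047064])}
scene {'camera_matrix': array([[448.30210233,   0.        , 320.57932516],
       [  0.        , 448.30210233, 235.61726472],
       [  0.        ,   0.        ,   1.        ]]), 'eye': array([ 1.09125378, -0.48202845,  0.77880124]), 'rotation': array([0.78087953, 0.34349877, 0.76935519])}
```

View pics/top0.png

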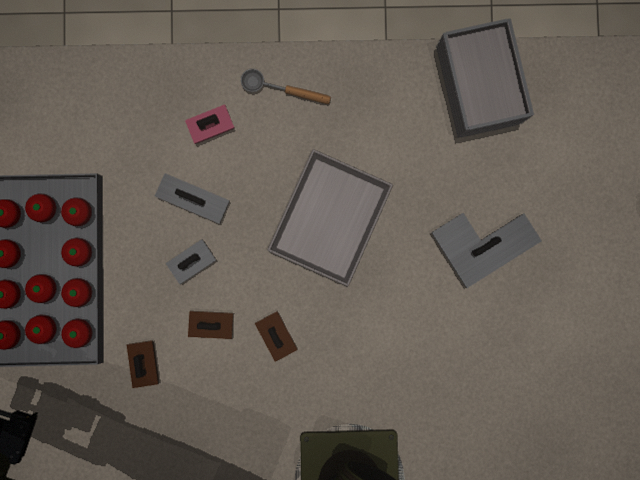

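View pics/scene0.png

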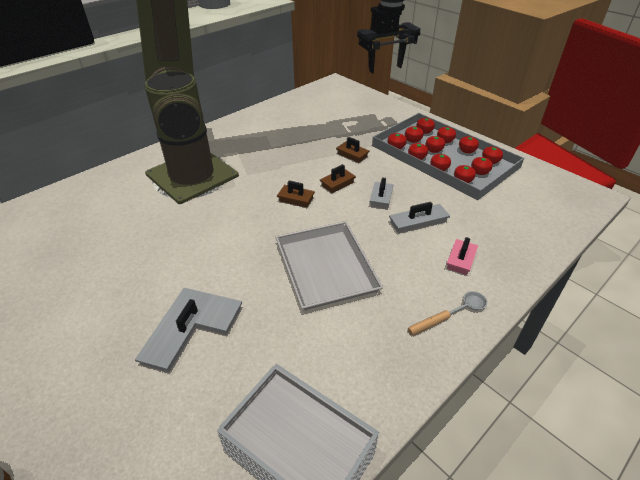

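The top view shows the tray at (330,218), the L at (486,250), the grey short dish at (191,262) and the grey long dish at (192,199). The decoys are one pink dish at (210,124) and three brown ones at (211,325), (276,336) and (143,364). Only the grey (191,262) dish fits short_dish, so I'll confirm it in a crop.

```bash
python3 - <<'E'
import cv2
i=cv2.imread('pics/top0.png')
a=cv2.resize(i[140:300,150:400],None,fx=3.2,fy=3.2,interpolation=cv2.INTER_CUBIC)
cv2.imwrite('pics/cropA.png',a)
b=cv2.resize(i[200:300,420:550],None,fx=6,fy=6,interpolation=cv2.INTER_CUBIC)
cv2.imwrite('pics/cropB.png',b)
E
```

```text
(no output)
```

View pics/cropA.png

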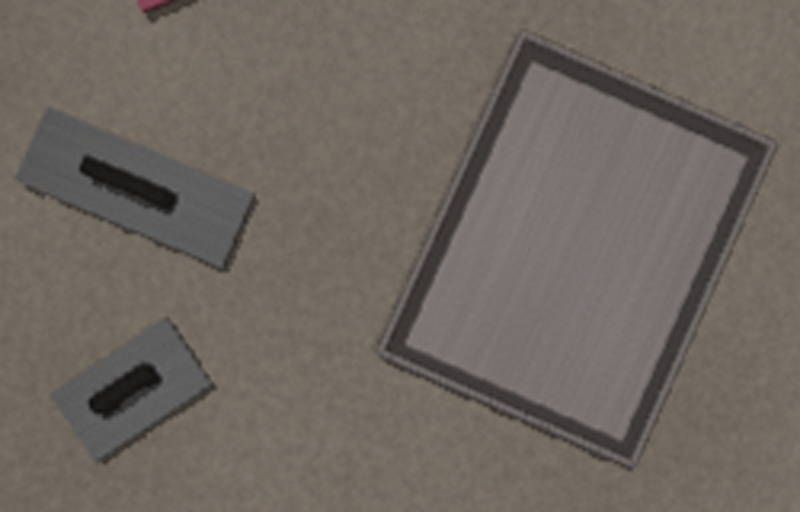

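View pics/cropB.png

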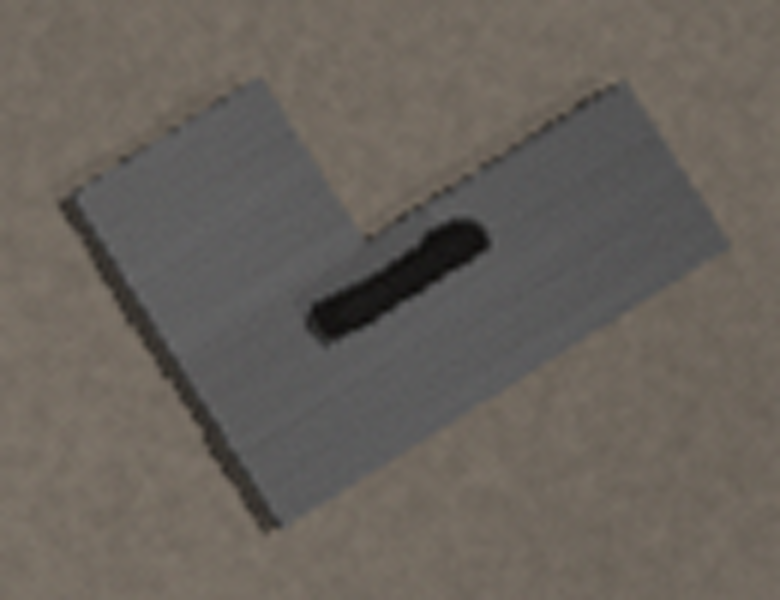

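Crop A confirms the short dish: grey, about 92x54 in proportion, at full pixel (191,262). The long one is at (192,199). In crop B the L's outer corner is at about (467,288) and its notch faces image-up.

```bash
cat > h.py <<'E'
from plant import *
import numpy as np, cv2
from scipy.spatial.transform import Rotation as R
def world(name,px,z):
    c=calibration(name);K=c['camera_matrix'];px=np.atleast_2d(px).astype(float)
    d=np.c_[px,np.ones(len(px))]@np.linalg.inv(K).T*[1,-1,-1]
    d=d@R.from_rotvec(c['rotation']).as_matrix().T
    e=c['eye'];return (e+d*((z-e[2])/d[:,2])[:,None])[:,:2]
def fit(model,w):
    model=np.array(model,float);a=model-model.mean(0);b=w-w.mean(0)
    th=np.arctan2((a[:,0]*b[:,1]-a[:,1]*b[:,0]).sum(),(a*b).sum())
    M=np.array([[np.cos(th),-np.sin(th)],[np.sin(th),np.cos(th)]])
    t=w.mean(0)-M@model.mean(0);r=np.linalg.norm(w-(model@M.T+t),axis=1)
    return t,np.degrees(th),M,r
def tool():
    s=sense();M=R.from_rotvec(s['eef_rot']).as_matrix()
    return s['eef_pos'],np.degrees(np.arctan2(M[1,1],M[0,1])),M
E
python3 - <<'E'
from h import *
np.set_printoptions(precision=1,suppress=True)
A=lambda p:np.array(p)/3.2+[150,140]-0.35
B=lambda p:np.array(p)/6+[420,200]-.4
rect=lambda a,b:np.array([[a,b],[a,-b],[-a,-b],[-a,b]])/2000
# tray rim corners: order along x then...
for n,p,m,z in [('tray',A([(524,34),(775,145),(633,465),(381,352)]),rect(239,189),.027),
 ('short',A([(168,319),(214,386),(101,461),(51,396)]),-rect(92,54),.024),
 ('long',A([(256,196),(226,270),(16,180),(48,108)]),rect(150,54),.024),
 ('L',B([(367,238),(262,80),(78,200),(280,527),(730,243),(623,80)]),np.array([(-15,0),(-15,70),(-95,70),(-95,-70),(95,-70),(95,0)])/1e3,.024)]:
    t,th,M,r=fit(m,world('top',p,z));print(n,t*1e3,th,'res mm',r*1e3)
    if n=='L': print('handle',(t+M@[-.016,-.015])*1e3)
p,y,M=tool();print(p*1e3,y);print(M)
E
```

```text
tray [556.4  28.6] -25.179807957535843 res mm [4.4 4.2 4.3 4.5]
short [468.  325.1] 123.22378430024771 res mm [1.  0.8 2.4 1.3]
long [602.3 321.8] -114.13504898776971 res mm [0.6 1.4 1.2 0.9]
L [ 509.4 -303.9] -58.955476399062974 res mm [1.7 1.4 2.7 1.9 0.9 0.9]
handle [ 488.3 -297.9]
[209.7 614.6 213.5] 71.16264593976025
[[-0.   0.3  0.9]
 [-0.   0.9 -0.3]
 [-1.  -0.  -0. ]]
```

Emit:
arm_command([
  {"dx": 22, "dy": -56, "twist": -5},
  {"dx": 44, "dy": -112, "twist": -10},
  {"dx": 66, "dy": -168, "twist": -15},
  {"dx": 88, "dy": -224, "twist": -20},
  {"dx": 110, "dy": -280, "twist": -25},
  {"dx": 132, "dy": -336, "twist": -30},
  {"dx": 152, "dy": -392, "twist": -35},
  {"dx": 170, "dy": -448, "twist": -40},
], gripper=70)

```text
invalid input
```

Emit:
arm_command([
  {"dx": 14, "dy": -58},
  {"dx": 28, "dy": -116},
  {"dx": 42, "dy": -174},
  {"dx": 56, "dy": -232},
  {"dx": 70, "dy": -290},
  {"dx": 84, "dy": -348, "dz": -20},
  {"dx": 98, "dy": -406, "dz": -40},
  {"dx": 108, "dy": -464, "dz": -60},
])

```text
invalid input
```

```bash
python3 - <<'E'
from h import *
p,y,M=tool();print(p*1e3,y,sense()['clock'])
i=get_image('scene');cv2.imwrite('pics/s1.png',cv2.resize(i[220:400,80:320],None,fx=3.2,fy=3.2))
E
```

```text
[209.68210049 614.64307109 213.51589062] 71.16264593976025 0.1
```

Emit:
arm_command([
  {"dx": 22, "dy": -56, "dz": 0, "twist": -5},
  {"dx": 44, "dy": -112, "dz": 0, "twist": -10},
  {"dx": 66, "dy": -168, "dz": 0, "twist": -15},
  {"dx": 88, "dy": -224, "dz": 0, "twist": -20},
  {"dx": 110, "dy": -280, "dz": 0, "twist": -25},
  {"dx": 132, "dy": -336, "dz": 0, "twist": -30},
  {"dx": 152, "dy": -392, "dz": 0, "twist": -35},
  {"dx": 170, "dy": -448, "dz": 0, "twist": -40},
], gripper=70, newtons=30)

```text
clock: 1.15
eef_pos: [0.3801, 0.1653, 0.2146]
eef_rot: [0.802, 1.417, -0.802]
contact_force: [1.4, 0.3, -0.1]
opening: 0.0699
```

Emit:
arm_command([
  {"dx": 14, "dy": -58, "dz": 0, "twist": 0},
  {"dx": 28, "dy": -116, "dz": 0, "twist": 0},
  {"dx": 42, "dy": -174, "dz": 0, "twist": 0},
  {"dx": 56, "dy": -232, "dz": 0, "twist": 0},
  {"dx": 70, "dy": -290, "dz": 0, "twist": 0},
  {"dx": 84, "dy": -348, "dz": -20, "twist": 0},
  {"dx": 98, "dy": -406, "dz": -40, "twist": 0},
  {"dx": 108, "dy": -464, "dz": -60, "twist": 0},
])

```text
clock: 2.15
eef_pos: [0.488, -0.2984, 0.1541]
eef_rot: [0.8, 1.418, -0.8]
contact_force: [1.1, 0.2, 0.6]
opening: 0.0702
```

```bash
python3 - <<'E'
from h import *
p,y,M=tool();print(p*1e3,y,sense()['clock'])
i=get_image('scene');cv2.imwrite('pics/s1.png',cv2.resize(i[220:400,80:320],None,fx=3.2,fy=3.2))
E
```

```text
[ 487.95267807 -298.3606374   154.05870017] 31.140992717239815 2.15
```

View pics/s1.png

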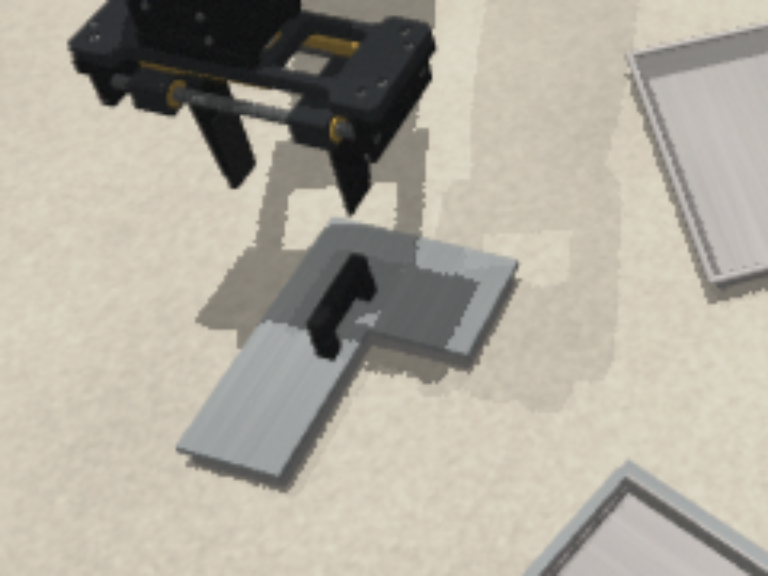

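The open fingers, with tips at crop (237,185) and (350,210), straddle the line above the bar at (343,303). The alignment looks right, so I'll descend and close.

Emit:
arm_command([
  {"dx": 0, "dy": 0, "dz": -40, "twist": 0},
  {"dx": 0, "dy": 0, "dz": -80, "twist": 0},
  {"dx": 0, "dy": 0, "dz": -105, "twist": 0},
  {"dx": 0, "dy": 0, "dz": -122, "twist": 0},
  {"dx": 0, "dy": 0, "dz": -122, "twist": 0},
])

```text
clock: 2.82
eef_pos: [0.487, -0.2957, 0.0315]
eef_rot: [0.8, 1.422, -0.8]
contact_force: [-0.5, -0.4, -0.2]
opening: 0.0699
```

Emit:
arm_command([
  {"dx": 0, "dy": 0, "dz": 0, "twist": 0},
  {"dx": 0, "dy": 0, "dz": 0, "twist": 0},
  {"dx": 0, "dy": 0, "dz": 0, "twist": 0},
  {"dx": 0, "dy": 0, "dz": 0, "twist": 0},
  {"dx": 0, "dy": 0, "dz": 0, "twist": 0},
  {"dx": 0, "dy": 0, "dz": 0, "twist": 0},
], gripper=0, newtons=35)

```text
clock: 3.58
eef_pos: [0.4878, -0.2963, 0.0328]
eef_rot: [0.8, 1.419, -0.8]
contact_force: [-0.1, -0.3, 0.3]
opening: 0.0155
```

Emit:
arm_command([
  {"dx": 0, "dy": 0, "dz": 0, "twist": 0},
  {"dx": 0, "dy": 0, "dz": 0, "twist": 0},
  {"dx": 0, "dy": 0, "dz": 0, "twist": 0},
])

```text
clock: 3.95
eef_pos: [0.4878, -0.2964, 0.0328]
eef_rot: [0.8, 1.419, -0.8]
contact_force: [-0.5, -0.5, 0.6]
opening: 0.012
```

Emit:
arm_command([
  {"dx": 0, "dy": 0, "dz": 10, "twist": 0},
  {"dx": 0, "dy": 0, "dz": 30, "twist": 0},
  {"dx": 0, "dy": 0, "dz": 60, "twist": 0},
  {"dx": 0, "dy": 0, "dz": 85, "twist": 0},
  {"dx": 0, "dy": 0, "dz": 90, "twist": 0},
])

```text
clock: 4.58
eef_pos: [0.4893, -0.2974, 0.1263]
eef_rot: [0.799, 1.413, -0.8]
contact_force: [0.1, -0.0, -3.6]
opening: 0.0117
```

```bash
python3 - <<'E'
from h import *
p,y,M=tool();s=sense();print(p*1e3,y,s['clock'],s['contact_force'],s['moment'],s['opening'])
cv2.imwrite('pics/t2.png',get_image('top'))
i=cv2.imread('pics/t2.png');
i=get_image('scene');cv2.imwrite('pics/s2.png',cv2.resize(i[150:400,80:400],None,fx=2.4,fy=2.4))
E
```

```text
[ 489.30031084 -297.39887344  126.30790935] 31.164370096861635 4.575 [ 0.13827962 -0.04275051 -3.64749738] [-0.03663839  0.00223805  0.01242412] 0.011703000380253034
```

View pics/s2.png

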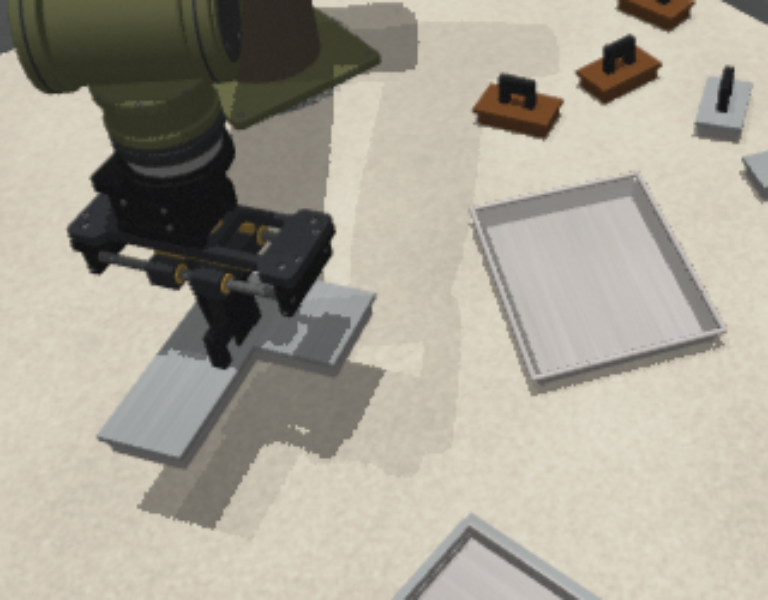

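The L hangs level from the fingers, with the opening at 11.7 mm and 3.6 N of load. I'll carry it over the tray, turning it +34°.

Emit:
arm_command([
  {"dx": 3, "dy": 0, "dz": 0, "twist": 2},
  {"dx": 8, "dy": 40, "dz": 0, "twist": 6},
  {"dx": 16, "dy": 90, "dz": 0, "twist": 12},
  {"dx": 24, "dy": 145, "dz": 0, "twist": 18},
  {"dx": 32, "dy": 200, "dz": 0, "twist": 24},
  {"dx": 40, "dy": 255, "dz": 0, "twist": 30},
  {"dx": 44, "dy": 300, "dz": 0, "twist": 33},
  {"dx": 46, "dy": 319, "dz": 0, "twist": 33.7},
])

```text
clock: 5.68
eef_pos: [0.533, 0.0249, 0.1214]
eef_rot: [0.341, 1.546, -0.341]
contact_force: [0.1, 0.4, -5.2]
opening: 0.0116
```

Emit:
arm_command([
  {"dx": 0, "dy": 0, "dz": -20, "twist": 0},
  {"dx": 0, "dy": 0, "dz": -40, "twist": 0},
  {"dx": 0, "dy": 0, "dz": -55, "twist": 0},
  {"dx": 0, "dy": 0, "dz": -55, "twist": 0},
])

```text
clock: 6.18
eef_pos: [0.5319, 0.0219, 0.0651]
eef_rot: [0.345, 1.548, -0.346]
contact_force: [-0.0, 0.8, -4.8]
opening: 0.0119
```

```bash
python3 - <<'E'
from h import *
p,y,M=tool();s=sense();print(p*1e3,y,s['clock'],s['contact_force'],s['opening'])
a=get_image('top');b=get_image('scene')
c=cv2.resize(a[140:300,250:410],(600,600),interpolation=cv2.INTER_CUBIC)
cv2.imwrite('pics/t3.png',c)
cv2.imwrite('pics/s3.png',cv2.resize(b[190:330,240:400],None,fx=4.2,fy=4.2))
E
```

```text
[531.90923644  21.85011763  65.11031672] 64.7767313186024 6.175 [-0.02577529  0.77788614 -4.81621529] 0.01186817499845835
```

View pics/s3.png

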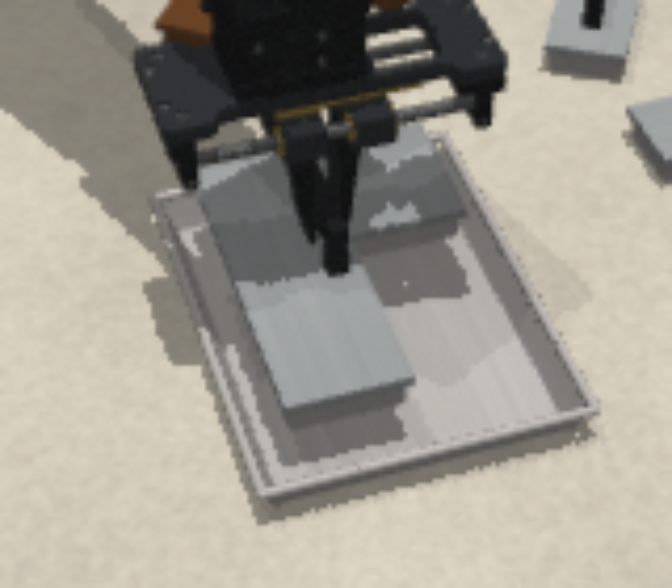

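The L is in line with the tray and about 30 mm above the floor, just 3.5 mm short in x. I'll correct that and lower it.

Emit:
arm_command([
  {"dx": 3.5, "dy": 0, "dz": -8, "twist": 0},
  {"dx": 3.5, "dy": 0, "dz": -16, "twist": 0},
  {"dx": 3.5, "dy": 0, "dz": -22, "twist": 0},
  {"dx": 3.5, "dy": 0, "dz": -25, "twist": 0},
  {"dx": 3.5, "dy": 0, "dz": -28, "twist": 0},
  {"dx": 3.5, "dy": 0, "dz": -28, "twist": 0},
])

```text
clock: 7.02
eef_pos: [0.5372, 0.0227, 0.0396]
eef_rot: [0.344, 1.544, -0.344]
contact_force: [0.2, -0.2, -4.9]
opening: 0.0119
```

Emit:
arm_command([
  {"dx": 0, "dy": 0, "dz": -1.5, "twist": 0},
  {"dx": 0, "dy": 0, "dz": -3, "twist": 0},
  {"dx": 0, "dy": 0, "dz": -4, "twist": 0},
  {"dx": 0, "dy": 0, "dz": -4, "twist": 0},
])

```text
clock: 7.52
eef_pos: [0.5375, 0.0226, 0.0368]
eef_rot: [0.344, 1.543, -0.344]
contact_force: [-4.6, -0.1, 5.1]
opening: 0.012
```

Emit:
arm_command([
  {"dx": 0, "dy": 0, "dz": 0, "twist": 0},
  {"dx": 0, "dy": 0, "dz": 0, "twist": 0},
  {"dx": 0, "dy": 0, "dz": 0, "twist": 0},
  {"dx": 0, "dy": 0, "dz": 0, "twist": 0},
  {"dx": 0, "dy": 0, "dz": 0, "twist": 0},
], gripper=60)

```text
clock: 8.15
eef_pos: [0.5374, 0.0226, 0.0358]
eef_rot: [0.344, 1.543, -0.344]
contact_force: [-0.3, 0.7, 0.2]
opening: 0.056
```

Emit:
arm_command([
  {"dx": 0, "dy": 0, "dz": 30, "twist": 0},
  {"dx": 0, "dy": 0, "dz": 70, "twist": 0},
  {"dx": -10, "dy": 45, "dz": 100, "twist": -4},
  {"dx": -20, "dy": 100, "dz": 110, "twist": -10},
  {"dx": -30, "dy": 155, "dz": 110, "twist": -17},
  {"dx": -45, "dy": 210, "dz": 110, "twist": -24},
  {"dx": -60, "dy": 265, "dz": 110, "twist": -31},
  {"dx": -70, "dy": 302, "dz": 100, "twist": -31.6},
])

```text
clock: 9.15
eef_pos: [0.467, 0.3272, 0.1368]
eef_rot: [0.773, 1.428, -0.769]
contact_force: [0.1, -0.1, 0.3]
opening: 0.0598
```

```bash
python3 - <<'E'
from h import *
p,y,M=tool();s=sense();print(p*1e3,y,s['clock'],s['contact_force'],s['opening'])
a=get_image('top');b=get_image('scene')
c=cv2.resize(a[140:300,250:410],(600,600),interpolation=cv2.INTER_CUBIC)
cv2.imwrite('pics/t4.png',c)
E
```

```text
[467.04645899 327.2393592  136.8218334 ] 33.30178303647198 9.15 [ 0.13080086 -0.06151584  0.30764659] 0.059811426039928395
```

View pics/t4.png

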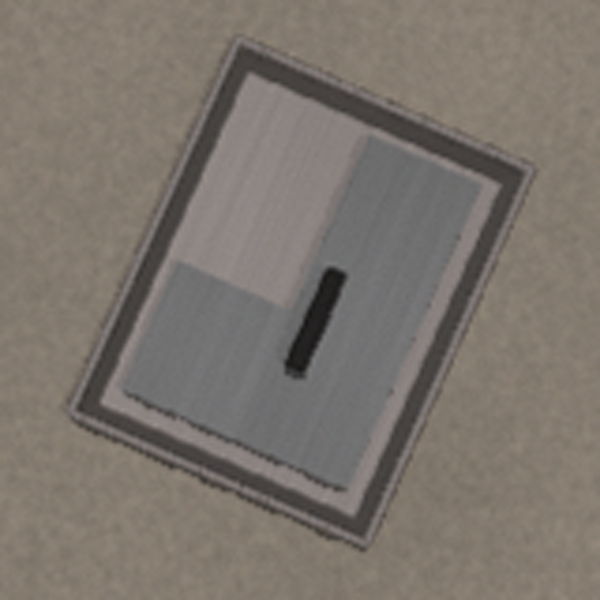

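The L lies inside the tray and parallel to it, with the notch at the upper left: inner corner (290,305), free floor corner about (242,78). I'll measure it, then grasp the short dish, since the tool is already within 2 mm of its centre.

```bash
python3 - <<'E'
from h import *
np.set_printoptions(precision=1,suppress=True)
C=lambda p:np.array(p)/3.75+[250,140]-.37
t,th,M,r=fit(np.array([(-15,0),(-15,70),(-95,70),(-95,-70),(95,-70),(95,0)])/1e3,world('top',C([(290,305),(176,262),(123,390),(343,488),(483,182),(369,136)]),.028))
print('L',t*1e3,th,r*1e3)
f=world('top',C([(245,76),(503,184),(357,514),(102,402)]),.004);T,tt,_,rr=fit(np.array([[105,80],[105,-80],[-105,-80],[-105,80]])/1e3,f);print('tray floor',T*1e3,tt,rr*1e3)
print('L in tray',M.T@(t-T)*1e3,'free corner in L',(M.T@(f[0]-t))*1e3)
for q in([.043,.040],[.045,.038]):print('short target',(t+M@q)*1e3)
E
```

```text
L [559.5  29.6] -25.048833892480374 [2.6 1.6 2.  2.  1.1 1.6]
tray floor [556.9  28.8] -24.698805478075702 [2.5 1.3 1.1 1.6]
L in tray [2.  1.8] free corner in L [100.1  79.5]
short target [615.4  47.6]
short target [616.4  45. ]
```

Emit:
arm_command([
  {"dx": 1, "dy": -2, "dz": -40, "twist": 0},
  {"dx": 1, "dy": -2, "dz": -75, "twist": 0},
  {"dx": 1, "dy": -2, "dz": -95, "twist": 0},
  {"dx": 1, "dy": -2, "dz": -104, "twist": 0},
  {"dx": 1, "dy": -2, "dz": -104, "twist": 0},
])

```text
clock: 9.88
eef_pos: [0.4687, 0.3225, 0.032]
eef_rot: [0.772, 1.429, -0.772]
contact_force: [0.3, -0.5, 1.1]
opening: 0.06
```

Emit:
arm_command([
  {"dx": 0, "dy": 0, "dz": 0, "twist": 0},
  {"dx": 0, "dy": 0, "dz": 0, "twist": 0},
  {"dx": 0, "dy": 0, "dz": 0, "twist": 0},
  {"dx": 0, "dy": 0, "dz": 0, "twist": 0},
  {"dx": 0, "dy": 0, "dz": 0, "twist": 0},
  {"dx": 0, "dy": 0, "dz": 0, "twist": 0},
  {"dx": 0, "dy": 0, "dz": 0, "twist": 0},
  {"dx": 0, "dy": 0, "dz": 0, "twist": 0},
], gripper=0, newtons=30)

```text
clock: 10.88
eef_pos: [0.4686, 0.3228, 0.032]
eef_rot: [0.772, 1.429, -0.771]
contact_force: [0.9, 0.3, 0.4]
opening: 0.0116
```

Emit:
arm_command([
  {"dx": 0, "dy": 0, "dz": 12, "twist": 0},
  {"dx": 0, "dy": 0, "dz": 40, "twist": 0},
  {"dx": 5, "dy": -10, "dz": 75, "twist": 3},
  {"dx": 25, "dy": -45, "dz": 90, "twist": 9},
  {"dx": 50, "dy": -90, "dz": 90, "twist": 15},
  {"dx": 77, "dy": -140, "dz": 90, "twist": 21},
  {"dx": 104, "dy": -190, "dz": 90, "twist": 27},
  {"dx": 130, "dy": -240, "dz": 90, "twist": 31},
])

```text
clock: 11.88
eef_pos: [0.5986, 0.0809, 0.1222]
eef_rot: [0.35, 1.543, -0.35]
contact_force: [0.1, 0.9, -2.5]
opening: 0.0116
```

Emit:
arm_command([
  {"dx": 12, "dy": -25, "dz": 0, "twist": 0.6},
  {"dx": 18, "dy": -36, "dz": 0, "twist": 0.6},
  {"dx": 18, "dy": -36, "dz": -20, "twist": 0.6},
  {"dx": 18, "dy": -36, "dz": -40, "twist": 0.6},
  {"dx": 18, "dy": -36, "dz": -50, "twist": 0.6},
  {"dx": 18, "dy": -36, "dz": -50, "twist": 0.6},
])

```text
clock: 12.62
eef_pos: [0.6148, 0.0474, 0.0697]
eef_rot: [0.343, 1.547, -0.344]
contact_force: [0.1, -0.2, -1.9]
opening: 0.0119
```

```bash
python3 - <<'E'
from h import *
p,y,M=tool();s=sense();print(p*1e3,y,s['clock'],s['contact_force'],s['opening'])
b=get_image('scene')
cv2.imwrite('pics/s5.png',cv2.resize(b[190:330,240:400],None,fx=4.2,fy=4.2))
E
```

```text
[614.78926751  47.42986093  69.74842932] 64.92267429053827 12.625 [ 0.12871035 -0.15835945 -1.90494783] 0.011892219916839185
```

View pics/s5.png

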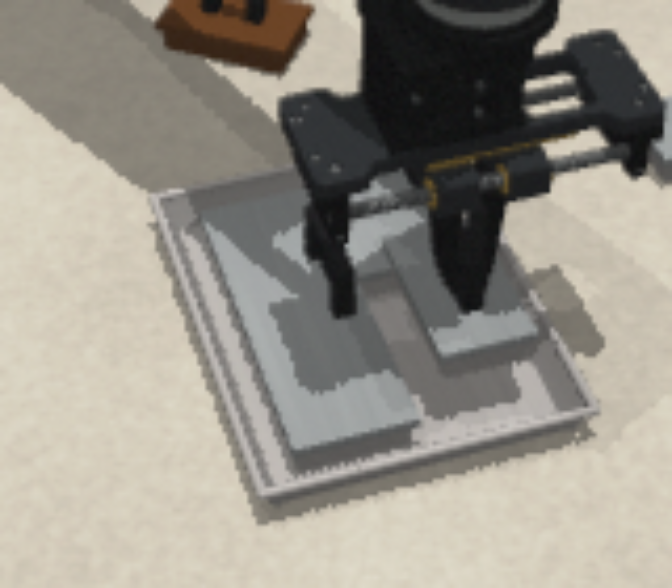

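The short dish hangs parallel above the notch, about 34 mm up. Its near edge at (440-535, 335) clears both the L and the rim. I'll lower it.

Emit:
arm_command([
  {"dx": 1, "dy": 0, "dz": -8, "twist": 0},
  {"dx": 1, "dy": 0, "dz": -16, "twist": 0},
  {"dx": 1, "dy": 0, "dz": -23, "twist": 0},
  {"dx": 1, "dy": 0, "dz": -28, "twist": 0},
  {"dx": 1, "dy": 0, "dz": -31, "twist": 0},
  {"dx": 1, "dy": 0, "dz": -33, "twist": 0},
  {"dx": 1, "dy": 0, "dz": -33, "twist": 0},
])

```text
clock: 13.55
eef_pos: [0.6173, 0.0466, 0.0388]
eef_rot: [0.344, 1.543, -0.344]
contact_force: [-0.1, 0.6, -1.3]
opening: 0.0119
```

Emit:
arm_command([
  {"dx": 0, "dy": 0, "dz": -1.5, "twist": 0},
  {"dx": 0, "dy": 0, "dz": -2.5, "twist": 0},
  {"dx": 0, "dy": 0, "dz": -3.5, "twist": 0},
  {"dx": 0, "dy": 0, "dz": -3.5, "twist": 0},
])

```text
clock: 14.05
eef_pos: [0.6175, 0.0466, 0.036]
eef_rot: [0.344, 1.543, -0.344]
contact_force: [-2.1, -0.8, 2.9]
opening: 0.0118
```

Seated: TCP is at 36.0 mm as expected and the contact force reversed. I'll open and retreat.

Emit:
arm_command([
  {"dx": 0, "dy": 0, "dz": 0, "twist": 0},
  {"dx": 0, "dy": 0, "dz": 0, "twist": 0},
  {"dx": 0, "dy": 0, "dz": 0, "twist": 0},
  {"dx": 0, "dy": 0, "dz": 0, "twist": 0},
  {"dx": 0, "dy": 0, "dz": 0, "twist": 0},
], gripper=45)

```text
clock: 14.68
eef_pos: [0.6173, 0.0466, 0.0353]
eef_rot: [0.344, 1.543, -0.344]
contact_force: [0.7, -0.4, -0.4]
opening: 0.0444
```

Emit:
arm_command([
  {"dx": 0, "dy": 0, "dz": 30, "twist": 0},
  {"dx": 0, "dy": 0, "dz": 80, "twist": 0},
  {"dx": 0, "dy": 0, "dz": 130, "twist": 0},
  {"dx": -30, "dy": 50, "dz": 150, "twist": 0},
  {"dx": -60, "dy": 100, "dz": 150, "twist": 0},
  {"dx": -90, "dy": 150, "dz": 150, "twist": 0},
  {"dx": -120, "dy": 200, "dz": 150, "twist": 0},
  {"dx": -140, "dy": 240, "dz": 150, "twist": 0},
])

```text
clock: 15.68
eef_pos: [0.4759, 0.2883, 0.1855]
eef_rot: [0.344, 1.543, -0.343]
contact_force: [-0.1, -0.9, 0.1]
opening: 0.0451
```

Emit:
arm_command([
  {"dx": -20, "dy": 50, "dz": 0, "twist": 0},
  {"dx": -40, "dy": 100, "dz": 0, "twist": 0},
  {"dx": -60, "dy": 150, "dz": 0, "twist": 0},
  {"dx": -60, "dy": 150, "dz": 0, "twist": 0},
])

```text
clock: 16.18
eef_pos: [0.4157, 0.4392, 0.1852]
eef_rot: [0.341, 1.544, -0.34]
contact_force: [0.3, -0.0, -0.4]
opening: 0.0447
```

```bash
python3 - <<'E'
from h import *
p,y,M=tool();s=sense();print(p*1e3,y,s['clock'],s['contact_force'],s['opening'])
a=get_image('top');a0=cv2.imread('pics/top0.png')
cv2.imwrite('pics/t6.png',cv2.resize(a[140:300,150:400],None,fx=3.2,fy=3.2,interpolation=cv2.INTER_CUBIC))
E
```

```text
[415.67759193 439.22832123 185.21968638] 65.13211652788348 16.175 [ 0.28052834 -0.01187223 -0.40260256] 0.04473730752611488
```

View pics/t6.png

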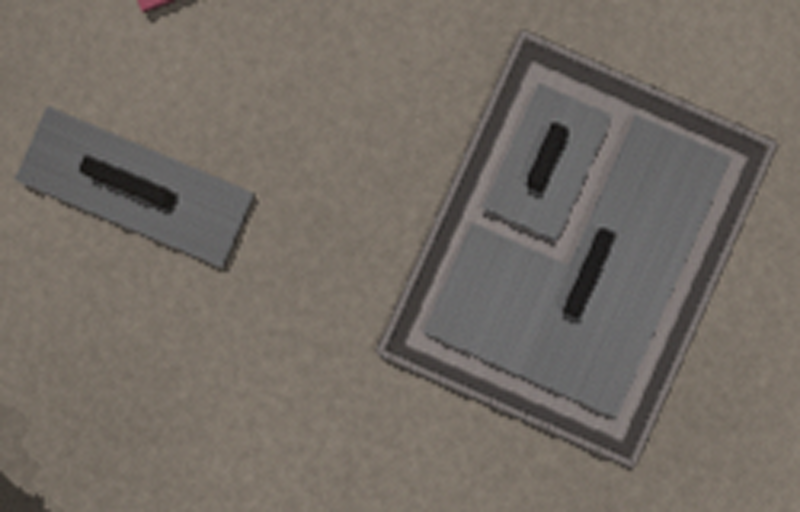

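The short dish, at about (547,160), lies in the notch with visible gaps all round. The L is parallel to the tray, the long dish hasn't moved (same corner pixels), and the arm is clear. Handing in.

```bash
python3 -c "
from plant import *
print(sign_off())"
```

```text
the job is handed in; nothing more can be done
None
```

The tray is packed and the job was handed in at about 16 s of the 58 s allowed. I turned the L dish 34° and set it on the tray floor, then put the grey short dish in its notch. Both were lowered until the force showed contact, then released.

**Last checks:**
- **L dish:** measured after release, it was about 3 mm off the tray centre and within about 0.5° of parallel.
- **Short dish:** the final top picture shows it in the notch, parallel and with gaps all round. I judged its final position by eye in that picture and did not measure it.
- **Seating heights:** the tool heights at contact were 36.8 mm for the L and 36.0 mm for the short dish. That is 4 mm above their table grasps, which matches the floor thickness.
- **Long dish:** it is at the same pixels as at the start.
- **Arm:** it is clear of everything.

No check failed or disagreed. Two early move calls were refused because some rows left out keys; nothing moved, and I sent them again.

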